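# Locate a cover plate in its nest and index the dial to the camera

### The job

Slide the loose cover plate lying in the nest on the round dial snugly and squarely into the corner of the two steel fences. Then pull up the spring index knob, turn the dial one notch (60 degrees) so that the nest comes round to the camera's side and not to the air nozzle's, and let the index pin drop fully home in that notch, with the plate still in its corner. Leave the other things on the bed where they are.

Things in the scene. Friction and masses are not known exactly. Their poses are not given: they have to be found in the camera images.
- index_base: Fixed steel base, 300 mm across, of the rotary index table. Origin on the bed, on the dial's upright turning axis. Its x axis points to where the nest starts (away from the robot, give or take 20 degrees), y to the left of that. Its ring, 30 mm high, has six notches 13 mm wide, 60 degrees apart, the first on its -x axis. Clamp ears on its +y and -y sides reach out to 177 mm and are 22 mm high.
- dial (a joint): Angle of the aluminium dial (disc of 230 mm diameter, flat top 44 mm above the bed) in rad: 0 at the start notch (play 0.011), positive counter-clockwise from above, which carries the nest to the base's +y side. Notches every 1.047 rad. Turns freely with the pin out, friction about 0.15 N m. It carries the nest and, opposite, a 44 mm wide lug with the index plunger.
- plunger (a joint): Lift of the spring plunger in m: 0 with the pin fully home in a notch, from 0.008 clear of the notches, 0.018 at its stop. The spring pulls it down with 5 N at home, 10 N at the stop. The pin is 10 mm thick with a round nose; let down between notches it rides on the base ring and snaps into the next notch it reaches.
- pull_knob (a point): Middle of the grip band of the round black pull knob, 134 mm from the dial axis, opposite the nest, 81 mm above the bed when home; it goes round with the dial. Band 32 mm across, 14 mm high, a lip over a 16 mm neck; top 10 mm above this point. It spins freely on its own axis, so the hand need not turn. Below it a sleeve 20 mm across (nut 28 mm) stands 22 mm high on the lug, whose top is at 44 mm.
- nest_corner (a point): Inner corner of the two steel fences at the nest floor (48 mm above the bed); turns with the dial; axes parallel to the base's at the start. One fence lies along y at x = 0 (to y = -0.085), one along x at y = 0 (to x = -0.074), both 10 mm high. Nest on the -x, -y side: floor flat to x = -0.081, y = -0.085, then the dial top 4 mm lower. At the start at (0.084, 0.038, 0.048) in the base frame.
- cover_plate: Loose aluminium plate 50 (x) by 40 (y) by 8 mm (z), about 45 g, lying flat in the nest, 8 to 18 mm short of both fences and up to 11 degrees askew. Origin at the centre of its underside. Home, its 50 mm sides run along the fence that lies along x: the origin is then at (-0.025, -0.020, 0) from the nest corner.
- camera: Fixed inspection camera: dark box with lens and white ring light, tilted down at the dial, on a square aluminium post, 210 mm high. Origin on the bed below the lens, 155 mm from the dial axis along the base's +x and 62 mm to its +y or its -y side: the nest must be turned to that side.
- nozzle: Fixed air nozzle: bent copper pipe with a flat black fan tip on a shorter post, 165 mm high. Origin on the bed, mirrored from the camera about the base's x axis.
- parts_tray: Bystander: open grey plastic tray 150 x 125 x 30 mm with spare cover plates, left of the index table. Origin under its centre.
- hex_key: Bystander: L-shaped hex key, 90 x 26 mm, 5 mm thick, in front of the base on the left.
- step_clamp: Bystander: dark steel strap clamp with a bolt, 60 x 28 x 36 mm, in front of the base on the right.
- caliper: Bystander: digital caliper 200 mm long, lying flat on the right.
- screwdriver: Bystander: screwdriver 180 mm long, lying on the right beyond the caliper.
- oil_bottle: Bystander: white plastic bottle, 48 mm thick, 130 mm high, right of the base.
- angle_bracket: Bystander: aluminium angle bracket 60 x 40 x 55 mm, at the left of the base, beyond its clamp ear.
Mind the look-alikes: they are no part of the job. There is more than one size of the cover_plate; the one meant has the size given above.

How it is judged (in metres and radians):
On the way, in this order (a step that is already met when the one before it is completed fails the run):
1. the plate lies in the corner against both fences, the dial still locked at its start notch (x of cover_plate in the frame of nest_corner above -0.028 m and y of cover_plate in the frame of nest_corner above -0.023 m and angle between the x axis of cover_plate and the x axis of nest_corner, either way round below 0.07 rad and value of joint plunger below 0.003 m and value of joint dial between -0.05 and 0.05 rad), for 0.2 s.
2. the index pin is pulled clear of its notch (value of joint plunger above 0.0075 m), for 0.1 s.
At the end, for the whole second after the job is handed in: The dial rests one notch (1.047 rad, within 0.035) round on the camera's side of the base, the index pin is fully home (lift under 2 mm), and the plate lies flat in the nest corner with its 50 mm sides along the fence that runs along x, less than 3 mm off either fence and square within 4 degrees (((y of camera in the frame of index_base above 0 m and value of joint dial between 1.012 and 1.082 rad) or (y of camera in the frame of index_base below 0 m and value of joint dial between -1.082 and -1.012 rad)) and value of joint plunger below 0.002 m and velocity of joint dial between -0.05 and 0.05 rad/s and x of cover_plate in the frame of nest_corner above -0.028 m and y of cover_plate in the frame of nest_corner above -0.023 m and z of cover_plate in the frame of nest_corner below 0.002 m and angle between cover_plate's own z axis and vertical below 0.05 rad and angle between the x axis of cover_plate and the x axis of nest_corner, either way round below 0.07 rad); the robot touches nothing.
It fails at once if another thing on the bed was shifted by more than 30 mm (distance of any of parts_tray, hex_key, step_clamp, caliper, screwdriver, oil_bottle, angle_bracket from where it was at the start of the episode above 0.03 m).
It also fails if it takes over 54 s, if anything falls off the work surface, if the arm or the gripper's body presses on something with over 40 N, if the wrist force passes 120 N, or if a joint passes its speed limit or range.

### The arm

A 6-joint arm with a two-finger parallel gripper is mounted at the origin on the work surface. World frame = base frame: x ahead of the robot, y to its left, z up, the work surface at z = 0. Lengths are in mm, angles in rad, forces in N, time in s.
With the tool pointing down it reaches from about 300 to 775 mm from the base axis. Payload 14.6 kg.
Tool frame: the origin (TCP) lies between the finger pads; the fingertips stand 19 mm ahead of it and the grasp point (between the pads) is the TCP; x points along the fingers, y is the direction in which the jaws open and shut, and the axes are right-handed (so a half turn about x gives the same grasp; the last joint's range is limited). The gripper opens to 94 mm and grips with 3 to 60 N. Pads are 16 mm wide; open, the fingers measure 119 mm over their backs; the gripper's body (75 mm by 177 mm) begins 78 mm behind the grasp point.
Start: joints at [-1.215, 0.3, 1.521, -0, 1.321, -0.067], TCP at [225.666, -501.562, 224.446] pointing down, gripper open.
Joint ranges: [-3.03, 3.03], [-0.79, 2.21], [0.23, 2.52], [-1.04, 4.18], [0, 3.07], [-2.55, 2.55]. Speed limits (rad/s): [2.22, 2.22, 2.57, 3.14, 3.14, 3.14].

### API

Orientations are given as [roll, pitch, yaw] about the fixed x, y, z axes, in that order (R = Rz(yaw) Ry(pitch) Rx(roll)).
In Python, from cell import manip gives the robot as it stands.
- The arm moves only by the tool jog_arm, never from a script. Its argument "series" is one flat list of numbers, 7 for each row, row after row: the turn, a rotation vector about the world's x, y, z in rad, then the shift along the world's x, y, z in m, then the opening, from -1 (shut) to 1 (fully open). A call has 1 to 20 rows; each row is the pose to reach, as a shift and turn from the pose commanded when the call began; what a row does not reach only later rows make up. A row lasts 1/8 s, in which the tool goes at most 62.5 mm and 10.7 degrees, less where a joint would pass 70% of its speed; a pose out of reach is approached as far as the arm can. A call with a gripper value outside its range is refused whole. The fingers move at their own pace and stop on an object; "squeeze" is the grip in N (left out, the last holds). Time passes only in rows, so rows that repeat a pose let the fingers close. It gives the time, the measured TCP pose, the force and the opening at its end, in the units of the state.
- manip.read_state(): the state, without advancing time (a new reading comes with each control period).
- manip.camera(name): name is "side" or "top"; returns a dict with "color" (420x560x3 uint8, blue, green, red), "range_z" (420x560 float32, mm along the optical axis (not along the pixel's ray), 0 where there is no reading), "fx", "fy", "cx", "cy" (pixels), "pose" (4x4, takes a point from camera to world coordinates). Camera axes: x right, y down, z forward; pixel columns grow to the right and rows downward; lengths in mm; the calibration is good to about 2 mm. A picture is of the moment at which its call begins.
- manip.sign_off(): hands the job in, once; it reports no verdict.
The state is a dict: "clock": time; "joints": joint angles; "qd": joint speeds; "effort": joint torques, N m; "eef_pos": TCP position; "eef_rot": TCP orientation; "wrist_force": force on the tool from outside, world axes, zero at the start; "moment": the same for the moment, N m; "finger_gap": finger opening in mm.
Only numpy, scipy, OpenCV 4.12 (cv2) and the standard library are available. Lean on these libraries where they do the work, as an engineer would, in place of code of your own. Each camera call takes 0.05 s, during which the arm holds its last target.

## Working session

There is one attempt and no reset: what is moved stays moved. The work goes in short steps, Python scripts to look and compute and a tool call to move; the robot and the scene stay as the last step left them, time stands still between calls to the robot, and variables do not carry over. Pictures are saved under pics/ and viewed, and the job is handed in when it is done.

Besides the shell and the picture viewer there is one more tool, called as name(argument=value, ...), one argument or row to a line, values as JSON. jog_arm: Moves the arm, as the interface text tells. Its arguments: {"type":"object","properties":{"series":{"type":"array","items":{"type":"number"}},"squeeze":{"type":"number"}},"required":["series"]}

```bash
ls; mkdir -p pics
python3 - <<'E'
from cell import manip
import cv2
print(manip.read_state())
for n in("side","top"):
    c=manip.camera(n); cv2.imwrite(f"pics/{n}0.png",c["color"]); print(n,c["fx"],c["cx"],c["cy"],c["pose"].round(3).tolist())
    import numpy as np; np.savez(f"{n}0.npz",**c)
E
```

```text
pics
{'clock': 0.0, 'joints': array([-1.21460227e+00,  3.00462794e-01,  1.52157982e+00, -1.11583302e-05,
        1.32071954e+00, -6.65923361e-02]), 'qd': array([-0.00042979,  0.00090567, -0.00069155,  0.00237368,  0.00104155,
       -0.00020623]), 'effort': array([-3.07143000e-04, -5.31807518e+01, -3.52734876e+01,  7.08905468e-02,
        2.45118613e-02, -8.67031895e-05]), 'eef_pos': array([ 225.57947965, -501.34178457,  223.89141336]), 'eef_rot': array([-1.6281474 ,  1.56962677,  1.93623441]), 'wrist_force': array([-0.46523427, -0.0360557 , -0.6326139 ]), 'moment': array([0.03826999, 0.0513819 , 0.01745916]), 'finger_gap': 93.78338394756739}
side 398.439057554223 279.4841734550758 213.79014651418714 [[-0.992, -0.082, 0.1, 464.85], [-0.13, 0.639, -0.758, 692.346], [-0.002, -0.765, -0.644, 665.548], [0.0, 0.0, 0.0, 1.0]]
top 462.86932815240317 275.15956796332995 215.79088669707232 [[-0.006, -0.985, 0.172, 361.719], [-1.0, 0.01, 0.022, -27.71], [-0.023, -0.172, -0.985, 1360.737], [0.0, 0.0, 0.0, 1.0]]
```

View pics/side0.png

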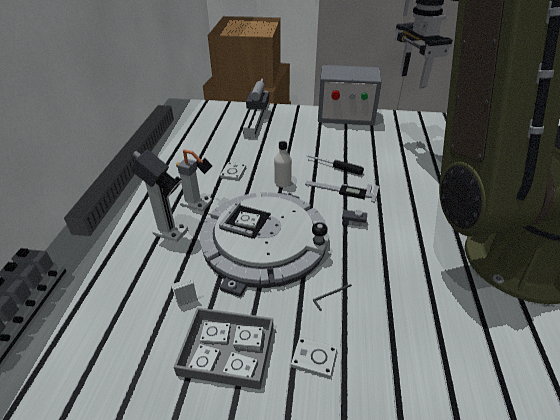

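View pics/top0.png

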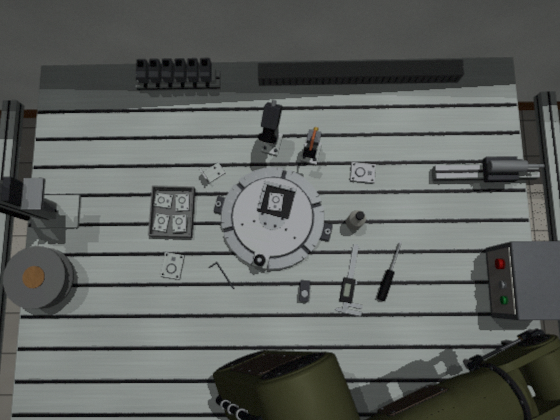

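```bash
cat > h.py <<'E'
import numpy as np,cv2
from cell import manip
def load(n):
    return dict(np.load(n+".npz"))
def shot(n,tag):
    c=manip.camera(n); np.savez(f"{n}{tag}.npz",**c); return c
def ray(c,u,v,z):
    P=c["pose"]; d=P[:3,:3]@np.array([(u-c["cx"])/c["fx"],(v-c["cy"])/c["fy"],1]); o=P[:3,3]
    return o+d*(z-o[2])/d[2]
def proj(c,p):
    P=c["pose"]; q=P[:3,:3].T@(np.asarray(p)-P[:3,3]); return q[0]/q[2]*c["fx"]+c["cx"],q[1]/q[2]*c["fy"]+c["cy"]
def crop(c,name,u0,v0,u1,v1,k):
    im=cv2.resize(c["color"][v0:v1,u0:u1],None,fx=k,fy=k,interpolation=cv2.INTER_CUBIC)
    for u in range((u0+9)//10*10,u1,10):
        cv2.putText(im,str(u),((u-u0)*k,8),0,.3,(0,0,255)); cv2.line(im,((u-u0)*k,10),((u-u0)*k,14),(0,0,255))
    for v in range((v0+9)//10*10,v1,10):
        cv2.putText(im,str(v),(0,(v-v0)*k+3),0,.3,(0,0,255)); cv2.line(im,(20,(v-v0)*k),(24,(v-v0)*k),(0,0,255))
    cv2.imwrite("pics/"+name+".png",im)
E
python3 - <<'E'
from h import *
crop(load("top0"),"t1",210,155,340,280,6 if 0 else 4)
crop(load("top0"),"t2",240,170,315,240,8)
crop(load("side0"),"s1",190,140,340,290,4)
crop(load("side0"),"s2",210,190,290,250,8)
E
```

```text
(no output)
```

View pics/t1.png

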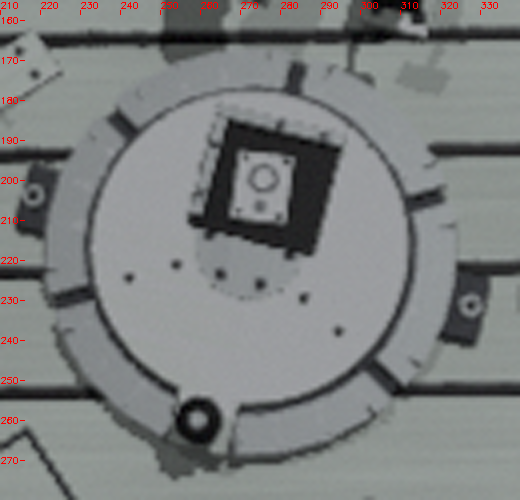

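View pics/t2.png

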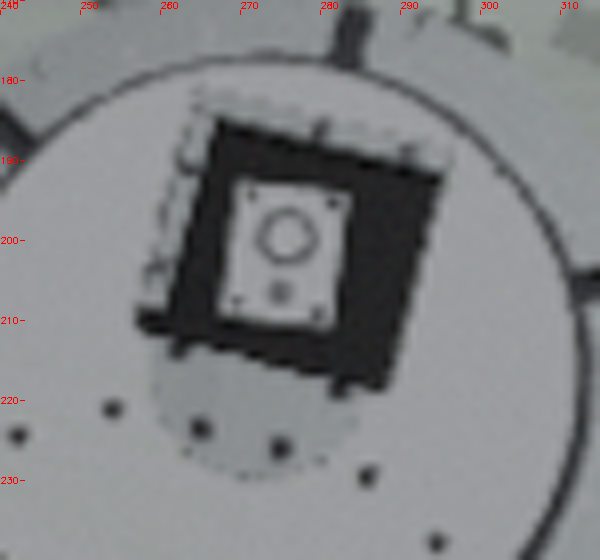

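View pics/s1.png

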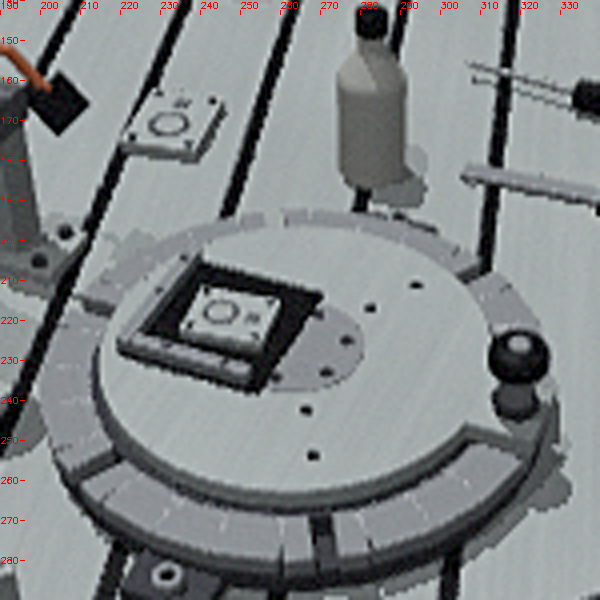

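View pics/s2.png

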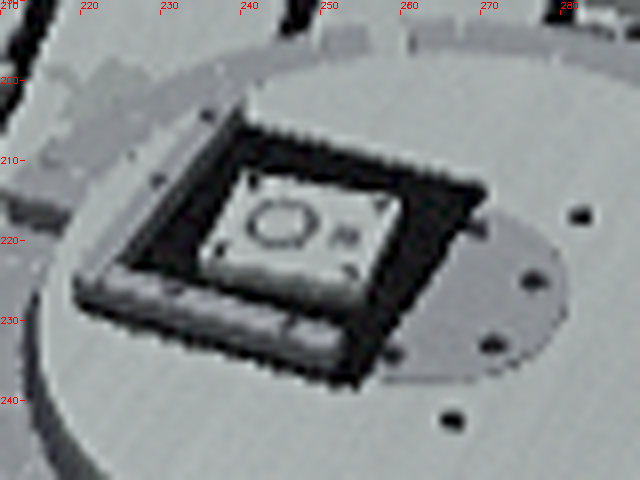

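```bash
cat > fit.py <<'E'
from h import *
from scipy.optimize import least_squares
T=load("top0");S=load("side0")
# dial edge points at z44 (top view)
E=[(231,216),(311,216),(270,177),(300,187.5),(240.5,190)]
def R(a): return np.array([[np.cos(a),-np.sin(a)],[np.sin(a),np.cos(a)]])
def W(p,b): 
    q=R(p[2])@np.array(b[:2])+p[:2]; return np.array([*q,b[2]])
feat=[(T,(259.5,260),(-134,0,91)),(S,(319,226),(-134,0,91)),
 (S,(319.5,229),(-134,0,81)),
 (T,(283.7,174.5),(138,0,30)),   # opposite notch (far)
 (T,(317,204.5),(138*.5,-138*.866,30)),(T,(228,229),(-138*.5,138*.866,30)),(T,(305,249),(-138*.5,-138*.866,30)),(T,(240.5,186),(138*.5,138*.866,30)),
 (T,(294.5,191.5),(84,38-85,48)),(T,(288,218),(3,38-85,48)),(S,(270,213),(3,38-85,48))]
def res(p):
    r=[]
    for c,uv,b in feat:
        q=proj(c,W(p,b)); r+=[q[0]-uv[0],q[1]-uv[1]]
    for u,v in E:
        w=ray(T,u,v,44); r.append((np.hypot(w[0]-p[0],w[1]-p[1])-115)/3)
    return r
s=least_squares(res,[550,0,-.2],loss="soft_l1",x_scale=[1,1,.01])
p=s.x
if __name__=="__main__":
    print(p,np.degrees(p[2])); print(np.round(res(p),1))
    for b in [(84,38,58),(84,38,48),(10,38,58),(84,-47,58)]: print(b,W(p,b).round(1),np.round(proj(T,W(p,b)),1),np.round(proj(S,W(p,b)),1))
    # plate top corners z=56
    print("plate T")
    for uv in [(269,192.3),(283.3,193),(281.3,211),(266.8,209.5)]:
        w=ray(T,*uv,56); print(w.round(1), (R(p[2]).T@(w[:2]-p[:2])-[84,38]).round(1))
    print("plate S")
    for uv in [(239.5,211.3),(259.5,215),(254,228.5),(234,223)]:
        w=ray(S,*uv,56); print(w.round(1), (R(p[2]).T@(w[:2]-p[:2])-[84,38]).round(1))
E
python3 fit.py
```

```text
[ 5.92268910e+02  1.11636539e+01 -2.58681171e-01] -14.821339343951035
[-0.6 -0.7  0.7 -0.1 -0.1  0.3 -0.1 -2.5  0.3 -0.7 -1.8  0.1  1.   0.4
 -1.8 -1.7  0.1  0.1 -0.2  0.3  0.4 -0.2  1.  -0.6 -0.   0.6  1.3]
(84, 38, 58) [683.2  26.4  58. ] [266.2 183.8] [223.4 222.9]
(84, 38, 48) [683.2  26.4  48. ] [266.3 184.7] [223.8 226.2]
(10, 38, 58) [611.7  45.3  58. ] [259.6 208.2] [252.5 231.1]
(84, -47, 58) [661.5 -55.8  58. ] [294.7 190.9] [240.  201.7]
plate T
[658.5  18.4  56. ] [-21.8 -14.1]
[656.  -22.9  56. ] [-13.7 -54.6]
[603.2 -16.7  56. ] [-66.3 -62.1]
[608.   24.9  56. ] [-72.3 -20.7]
plate S
[655.7 -21.8  56. ] [-14.2 -53.6]
[606.  -14.4  56. ] [-64.2 -59.2]
[610.4  34.   56. ] [-72.3 -11.2]
[659.6  21.3  56. ] [-21.5 -10.9]
```

Run:
```python
from fit import *
from scipy.spatial.transform import Rotation as Ro
s=manip.read_state()
M=Ro.from_euler("xyz",s["eef_rot"]).as_matrix(); print("tool cols",M.round(3)); print("pos",s["eef_pos"])
print("jaw angle",np.degrees(np.arctan2(M[1,1],M[0,1])),"base y angle",np.degrees(p[2])+90)
def cloud(c):
    v,u=np.mgrid[:420,:560]; z=c["range_z"]; P=c["pose"]
    q=np.stack([(u-c["cx"])/c["fx"]*z,(v-c["cy"])/c["fy"]*z,z],-1)@P[:3,:3].T+P[:3,3]; q[z==0]=np.nan; return q
for n,c in(("T",T),("S",S)):
    q=cloud(c); b=(q[...,:2]-p[:2])@R(p[2]); b=np.dstack([b,q[...,2]])
    m=(np.hypot(b[...,0],b[...,1])<250)&(b[...,2]>70)&(b[...,0]>-50); pts=b[m]
    print(n,len(pts))
    for lo,hi in((70,110),(110,140),(140,180),(180,215),(215,260)):
        k=pts[(pts[:,2]>lo)&(pts[:,2]<=hi)]
        for sg in(1,-1):
            kk=k[k[:,1]*sg>0]
            if len(kk): print(lo,hi,sg,len(kk),kk.min(0).round(),kk.max(0).round())
    # dial plane height check, knob, plate
    m=(np.hypot(b[...,0],b[...,1])<110)&(b[...,0]<-20)&(b[...,2]<60); print("dial z",np.nanmedian(b[m][:,2]),np.nanstd(b[m][:,2]))
    m=(abs(b[...,0]+134)<25)&(abs(b[...,1])<25)&(b[...,2]>84); print("knob top",np.nanmean(b[m],0),m.sum())
    m=(abs(b[...,0]-40)<45)&(abs(b[...,1])<45)&(b[...,2]>52); print("nest", m.sum())
```

```text
tool cols [[-0.     0.41  -0.912]
 [ 0.001 -0.912 -0.41 ]
 [-1.    -0.001 -0.   ]]
pos [ 225.60516623 -501.37613191  223.95402079]
jaw angle -65.77381918856545 base y angle 75.17866065604896
T 1040
70 110 1 15 [221.  44.  70.] [246.  50. 110.]
70 110 -1 159 [  23. -248.   71.] [225. -48. 106.]
110 140 1 7 [205.  44. 111.] [237.  46. 140.]
110 140 -1 267 [  37. -245.  110.] [245. -45. 140.]
140 180 1 229 [172.  33. 142.] [247.  85. 179.]
140 180 -1 74 [184. -78. 140.] [238. -47. 168.]
180 215 1 286 [203.  37. 181.] [245.  81. 215.]
215 260 1 3 [243.  38. 215.] [246.  41. 217.]
dial z 44.373493651286594 2.698162771006829
knob top [-133.76719004   -1.10107814   90.14021773] 109
nest 361
S 2082
70 110 1 193 [219.  42.  70.] [239.  76. 110.]
70 110 -1 398 [  23. -245.   70.] [246. -44. 110.]
110 140 1 132 [189.  38. 110.] [239.  84. 140.]
110 140 -1 381 [  36. -245.  110.] [246. -42. 140.]
140 180 1 472 [172.  38. 140.] [237.  86. 180.]
140 180 -1 101 [189. -78. 140.] [240. -47. 166.]
180 215 1 405 [205.  38. 180.] [246.  83. 215.]
dial z 44.476848423132594 1.0835766018269914
knob top [-134.33558479    2.61305776   89.73281945] 137
nest 394
```

jog_arm(
  series=[0, 0, -0.2, 0.06, 0.09, 0, -0.745, 0, 0, -0.4, 0.12, 0.17, 0, -0.745, 0, 0, -0.6, 0.18, 0.26, 0, -0.745, 0, 0, -0.681, 0.24, 0.34, 0, -0.745, 0, 0, -0.681, 0.3, 0.43, 0, -0.745, 0, 0, -0.681, 0.359, 0.515, 0, -0.745, 0, 0, -0.681, 0.359, 0.515, 0, -0.745, 0, 0, -0.681, 0.359, 0.515, 0, -0.745, 0, 0, -0.681, 0.359, 0.515, 0, -0.745, 0, 0, -0.681, 0.359, 0.515, 0, -0.745, 0, 0, -0.681, 0.359, 0.515, 0, -0.745, 0, 0, -0.681, 0.359, 0.515, 0, -0.745, 0, 0, -0.681, 0.359, 0.515, 0, -0.745, 0, 0, -0.681, 0.359, 0.515, -0.05, -0.745, 0, 0, -0.681, 0.359, 0.515, -0.09, -0.745, 0, 0, -0.681, 0.359, 0.515, -0.11, -0.745, 0, 0, -0.681, 0.359, 0.515, -0.11, -0.745, 0, 0, -0.681, 0.359, 0.515, -0.11, -0.745],
  squeeze=40,
)

```text
clock: 2.35
eef_pos: [585.0, 12.6, 115.9]
eef_rot: [-2.942, 1.569, -0.06]
wrist_force: [-0.6, -0.2, 0.2]
finger_gap: 11.9
```

Run:
```python
from h import *
from scipy.spatial.transform import Rotation as Ro
s=manip.read_state();M=Ro.from_euler("xyz",s["eef_rot"]).as_matrix()
print("jaw",np.degrees(np.arctan2(M[1,1],M[0,1])),s["eef_pos"],s["joints"].round(2))
crop(shot("side",1),"s3",190,130,340,270,5)
```

```text
jaw -104.85242031852009 [584.99690961  12.64262803 115.85681641] [-0.04  0.48  1.53 -0.    1.12  1.79]
```

View pics/s3.png

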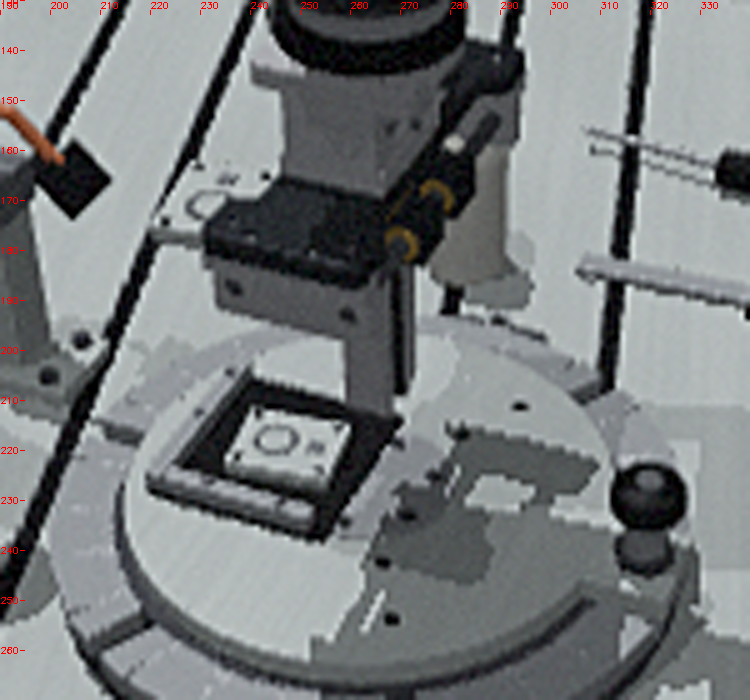

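jog_arm(
  series=[0, 0, 0, 0, 0, -0.03, -0.745, 0, 0, 0, 0, 0, -0.046, -0.745, 0, 0, 0, 0, 0, -0.046, -0.745, 0, 0, 0, 0.0039, -0.001, -0.046, -0.745, 0, 0, 0, 0.0077, -0.002, -0.046, -0.745, 0, 0, 0, 0.0116, -0.0031, -0.046, -0.745, 0, 0, 0, 0.0155, -0.0041, -0.046, -0.745, 0, 0, 0, 0.0193, -0.0051, -0.046, -0.745, 0, 0, 0, 0.0232, -0.0061, -0.046, -0.745, 0, 0, 0, 0.0271, -0.0072, -0.046, -0.745, 0, 0, 0, 0.029, -0.0077, -0.046, -0.745, 0, 0, 0, 0.029, -0.0077, -0.046, -0.745],
)

```text
clock: 3.9
eef_pos: [613.7, 5.7, 68.4]
eef_rot: [1.7, 1.571, -1.7]
wrist_force: [-0.7, 0.7, 0.0]
finger_gap: 12.0
```

Run:
```python
from fit import *
s=manip.read_state();print((R(p[2]).T@(s["eef_pos"][:2]-p[:2])).round(1),s["wrist_force"],s["eef_pos"])
crop(shot("side",2),"s4",200,170,300,260,7)
```

```text
[22.2  0.2] [-0.71736661  0.67473098  0.03957973] [613.74022051   5.68871746  68.36391355]
```

View pics/s4.png

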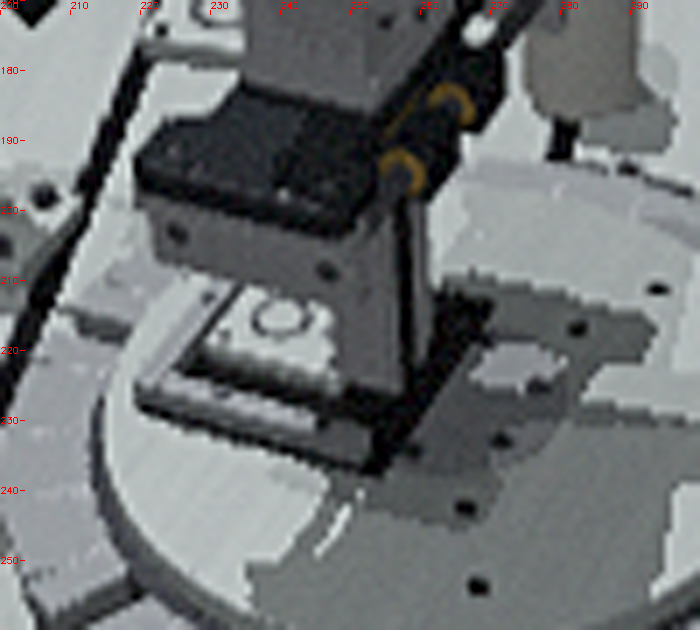

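jog_arm(
  series=[0, 0, 0, 0.001, -0.0003, 0.0005, -0.745, 0, 0, 0, 0.002, -0.0005, 0.0005, -0.745, 0, 0, 0, 0.003, -0.0008, 0.0005, -0.745, 0, 0, 0, 0.003, -0.0008, 0.0005, -0.745],
)

```text
clock: 4.45
eef_pos: [616.7, 5.0, 68.9]
eef_rot: [-0.179, 1.571, 2.705]
wrist_force: [-0.3, 0.9, 1.0]
finger_gap: 11.5
```

jog_arm(
  series=[0, 0, 0, 0.0006, -0.0002, 0, -0.745, 0, 0, 0, 0.001, -0.0003, 0, -0.745, 0, 0, 0, 0.001, -0.0003, 0, -0.745],
)

```text
clock: 4.82
eef_pos: [616.9, 4.9, 68.9]
eef_rot: [0.073, 1.568, 2.957]
wrist_force: [-7.2, 3.0, 5.6]
finger_gap: 12.1
```

jog_arm(
  series=[0, 0, 0, -0.005, 0.0013, 0, -0.745, 0, 0, 0, -0.005, 0.0013, 0.03, -0.745, 0, 0, 0, -0.005, -0.01, 0.04, -0.745, 0, 0, 0, 0.0187, -0.0569, 0.04, -0.745, 0, 0, 0, 0.0187, -0.0569, 0.03, -0.745, 0, 0, 0, 0.0187, -0.0569, 0.001, -0.745, 0, 0, 0, 0.0187, -0.0569, 0.001, -0.745, 0, 0, 0, 0.0187, -0.0569, 0.001, -0.745],
)

```text
clock: 5.82
eef_pos: [635.9, -52.1, 69.3]
eef_rot: [0.119, 1.57, 3.003]
wrist_force: [0.2, 0.8, -0.5]
finger_gap: 12.0
```

Run:
```python
from fit import *
s=manip.read_state();print((R(p[2]).T@(s["eef_pos"][:2]-p[:2])).round(1),s["wrist_force"],s["eef_pos"])
crop(shot("side",3),"s5",200,170,300,260,7)
```

```text
[ 58.4 -50. ] [ 0.15581198  0.78476689 -0.52112385] [635.88956458 -52.14891649  69.30530771]
```

View pics/s5.png

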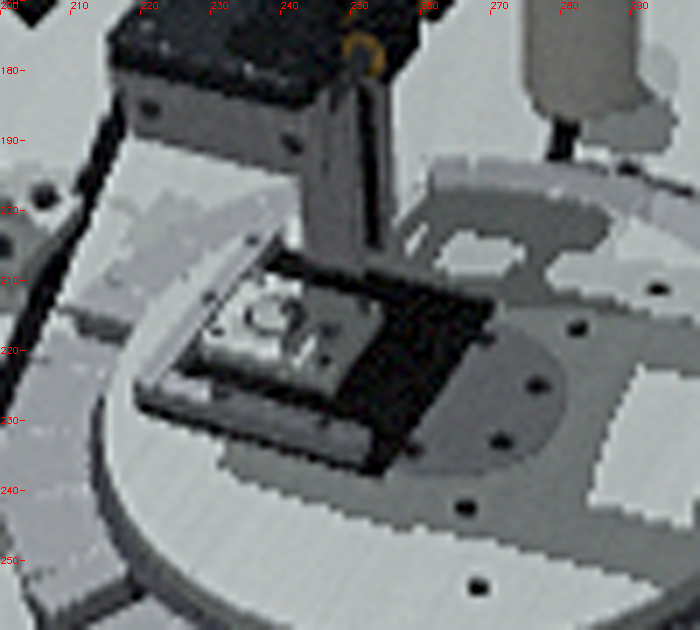

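jog_arm(
  series=[0, 0, 0, 0.001, 0.0039, 0, -0.745, 0, 0, 0, 0.002, 0.0077, 0, -0.745, 0, 0, 0, 0.003, 0.0116, 0, -0.745, 0, 0, 0, 0.004, 0.0155, 0, -0.745, 0, 0, 0, 0.005, 0.0193, 0, -0.745, 0, 0, 0, 0.006, 0.0232, 0, -0.745, 0, 0, 0, 0.0069, 0.0261, 0, -0.745, 0, 0, 0, 0.0069, 0.0261, 0, -0.745],
)

```text
clock: 6.88
eef_pos: [643.3, -25.9, 69.9]
eef_rot: [-1.627, 1.571, 1.257]
wrist_force: [-0.4, 0.6, -0.1]
finger_gap: 12.1
```

jog_arm(
  series=[0, 0, 0, 0.0003, 0.001, 0, -0.745, 0, 0, 0, 0.0005, 0.0019, 0, -0.745, 0, 0, 0, 0.0005, 0.0019, 0, -0.745],
)

```text
clock: 7.25
eef_pos: [643.8, -24.2, 70.0]
eef_rot: [-2.469, 1.571, 0.414]
wrist_force: [0.2, -0.3, -0.1]
finger_gap: 11.6
```

jog_arm(
  series=[0, 0, 0, 0.0002, 0.0007, 0, -0.745, 0, 0, 0, 0.0003, 0.001, 0, -0.745, 0, 0, 0, 0.0003, 0.001, 0, -0.745],
)

```text
clock: 7.62
eef_pos: [644.1, -23.2, 70.0]
eef_rot: [-1.888, 1.571, 0.995]
wrist_force: [0.1, -0.2, 0.5]
finger_gap: 11.9
```

Run:
```python
from fit import *
s=manip.read_state();print((R(p[2]).T@(s["eef_pos"][:2]-p[:2])).round(1),s["wrist_force"],s["eef_pos"])
crop(shot("side",4),"s6",200,170,300,260,7)
```

```text
[ 58.9 -20. ] [ 0.13785993 -0.15586124  0.52369591] [644.07212735 -23.23976463  69.96088745]
```

View pics/s6.png

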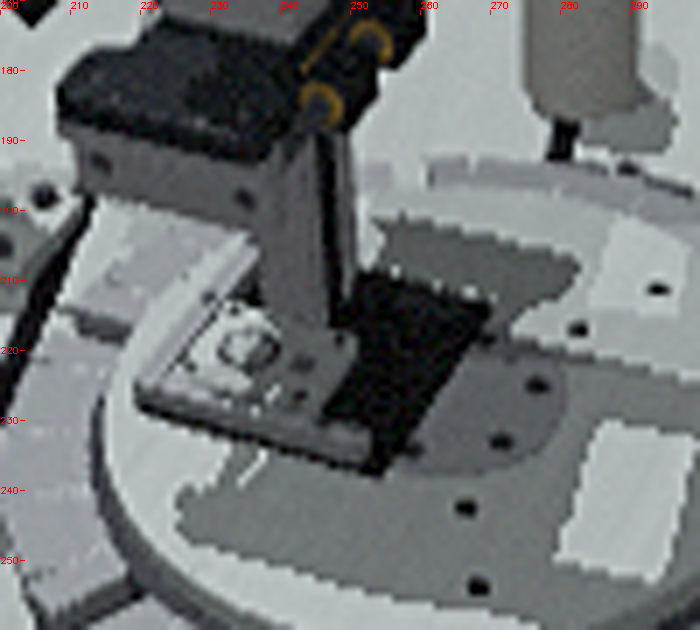

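jog_arm(
  series=[0, 0, 0, 0.0002, 0.0007, 0, -0.745, 0, 0, 0, 0.0003, 0.001, 0, -0.745, 0, 0, 0, 0.0003, 0.001, 0, -0.745],
)

```text
clock: 8.05
eef_pos: [644.4, -22.2, 69.9]
eef_rot: [-0.836, 1.571, 2.048]
wrist_force: [-0.3, 0.2, -0.3]
finger_gap: 12.1
```

jog_arm(
  series=[0, 0, 0, 0.0002, 0.0007, 0, -0.745, 0, 0, 0, 0.0003, 0.001, 0, -0.745, 0, 0, 0, 0.0003, 0.001, 0, -0.745],
)

```text
clock: 8.43
eef_pos: [644.6, -21.4, 70.0]
eef_rot: [1.294, 1.571, -2.106]
wrist_force: [-0.4, -2.5, 0.1]
finger_gap: 12.2
```

jog_arm(
  series=[0, 0, 0, 0.0001, 0.0005, 0, -0.745, 0, 0, 0, 0.0001, 0.0005, 0, -0.745],
)

```text
clock: 8.68
eef_pos: [644.8, -20.8, 70.0]
eef_rot: [1.952, 1.571, -1.448]
wrist_force: [-0.9, -3.6, 0.5]
finger_gap: 11.9
```

jog_arm(
  series=[0, 0, 0, -0.0015, -0.006, 0, -0.745, 0, 0, 0, -0.003, -0.012, 0.01, -0.745, 0, 0, 0, -0.003, -0.012, 0.06, -0.745, 0, 0, 0, -0.06, 0.0, 0.09, -0.745, 0, 0, 0, -0.1, 0.0, 0.09, -0.745, 0, 0, 0, -0.1, 0.0, 0.09, -0.745],
)

```text
clock: 9.43
eef_pos: [543.1, -20.8, 161.4]
eef_rot: [-2.841, 1.57, 0.042]
wrist_force: [-0.0, -0.7, 0.7]
finger_gap: 11.9
```

Run:
```python
from fit import *
s=manip.read_state();print((R(p[2]).T@(s["eef_pos"][:2]-p[:2])).round(1),s["wrist_force"],s["eef_pos"])
crop(shot("side",5),"s7",200,170,300,260,7)
crop(shot("top",5),"t7",245,170,315,240,8)
```

```text
[-39.3 -43.5] [-0.03947341 -0.70009909  0.67065653] [543.14067917 -20.83248903 161.40095949]
```

View pics/s7.png

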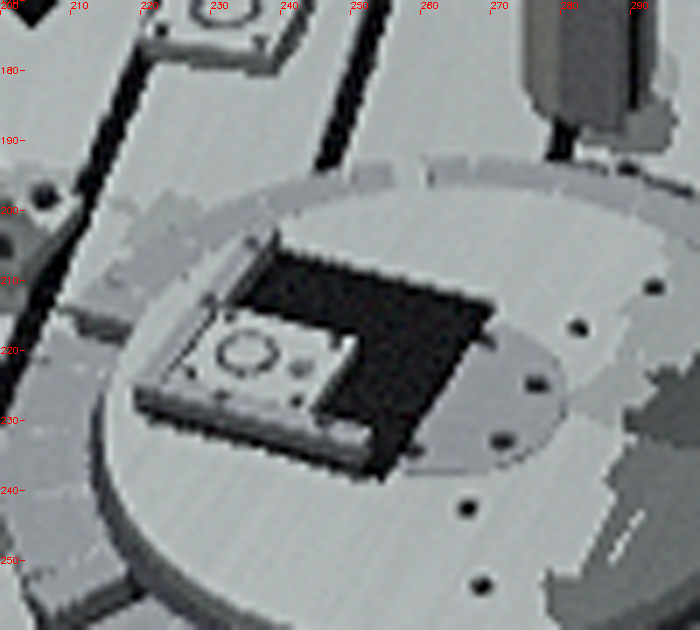

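View pics/t7.png

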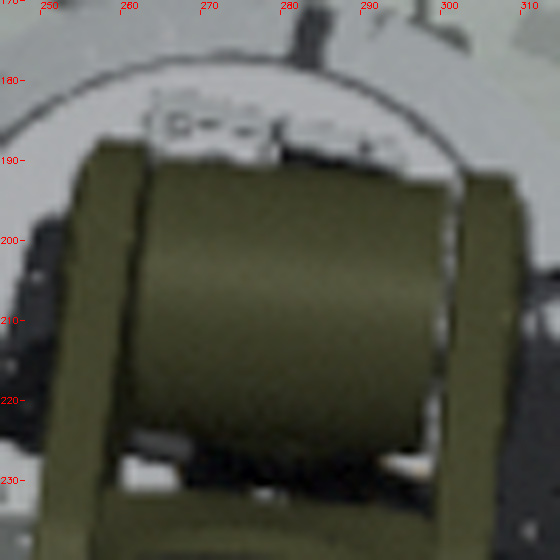

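Run:
```python
from fit import *
c=load("side5")
crop(c,"s8",215,200,260,240,16)
for uv in [(231.5,214.3),(250.3,218),(245.2,229),(223,224.5)]:
    w=ray(c,*uv,56); print(uv,(R(p[2]).T@(w[:2]-p[:2])-[84,38]).round(1))
for b in [(0,0,56),(-50,0,56),(-50,-40,56),(0,-40,56)]: print(b,np.round(proj(c,W(p,(b[0]+84,b[1]+38,56))),1))
```

```text
(231.5, 214.3) [ -1.7 -36.5]
(250.3, 218) [-48.8 -41.2]
(245.2, 229) [-54.5  -2.2]
(223, 224.5) [-0.4  3.3]
(0, 0, 56) [223.5 223.6]
(-50, 0, 56) [243.  229.1]
(-50, -40, 56) [250.6 218.4]
(0, -40, 56) [231.6 213.3]
```

View pics/s8.png

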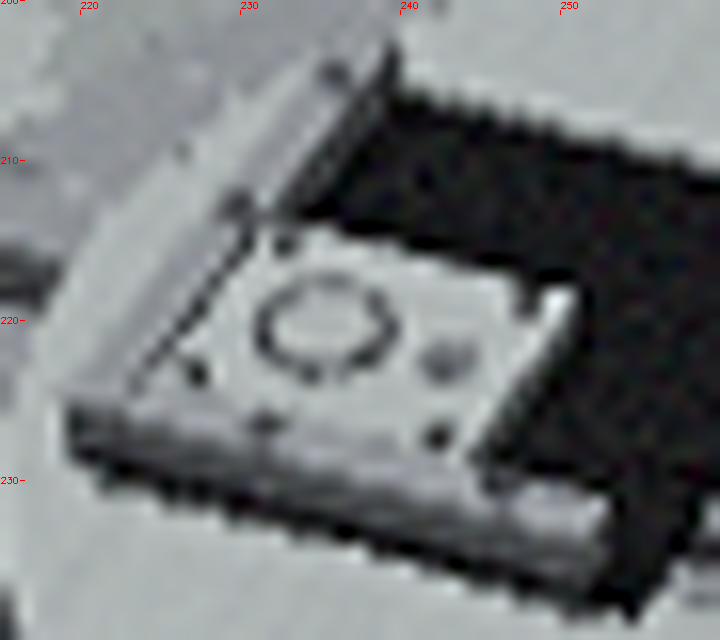

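jog_arm(
  series=[0, 0, 0, -0.04, 0.033, 0, 0.3, 0, 0, 0, -0.08, 0.066, 0, 0.3, 0, 0, 0, -0.08, 0.066, 0, 0.3, 0, 0, 0, -0.08, 0.066, -0.02, 0.3, 0, 0, 0, -0.08, 0.066, -0.03, 0.3],
)

```text
clock: 10.15
eef_pos: [465.6, 44.8, 129.2]
eef_rot: [0.294, 1.57, -3.107]
wrist_force: [-0.7, -0.8, 0.2]
finger_gap: 58.5
```

Run:
```python
from fit import *
s=manip.read_state();print((R(p[2]).T@(s["eef_pos"][:2]-p[:2])).round(1),s["wrist_force"],s["eef_pos"],s["finger_gap"])
crop(shot("side",6),"s9",270,130,400,270,5)
```

```text
[-131.     0.2] [-0.7017939  -0.79039002  0.19126497] [465.6430299   44.83310212 129.20820037] 58.46198121585375
```

View pics/s9.png

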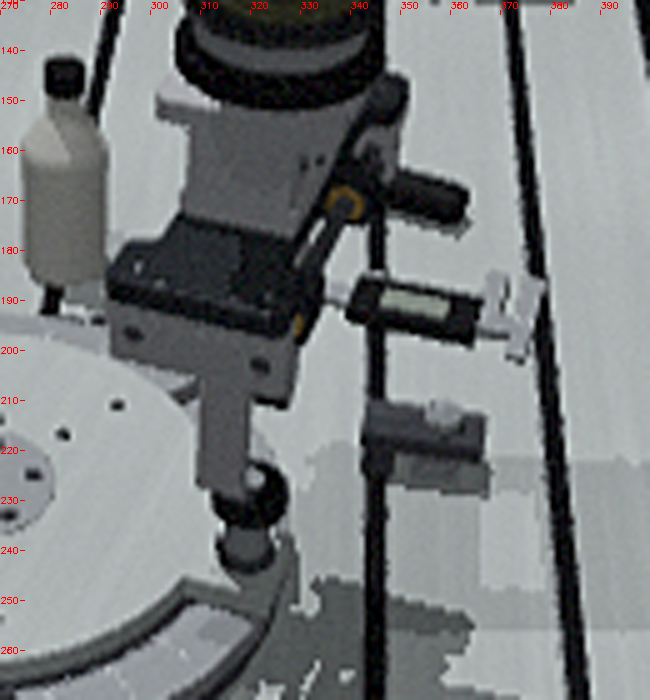

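jog_arm(
  series=[0, 0, 0, -0.0029, 0.0008, -0.02, 0.3, 0, 0, 0, -0.0029, 0.0008, -0.049, 0.3, 0, 0, 0, -0.0029, 0.0008, -0.049, 0.3, 0, 0, 0, -0.0029, 0.0008, -0.049, 0.0, 0, 0, 0, -0.0029, 0.0008, -0.049, -1, 0, 0, 0, -0.0029, 0.0008, -0.049, -1, 0, 0, 0, -0.0029, 0.0008, -0.049, -1, 0, 0, 0, -0.0029, 0.0008, -0.049, -1],
  squeeze=40,
)

```text
clock: 11.2
eef_pos: [462.2, 45.7, 81.6]
eef_rot: [2.787, 1.57, -0.613]
wrist_force: [-1.0, -4.8, 6.0]
finger_gap: 31.0
```

Run:
```python
from fit import *
s=manip.read_state();print((R(p[2]).T@(s["eef_pos"][:2]-p[:2])).round(1),s["wrist_force"],s["eef_pos"],s["finger_gap"],s["joints"].round(2))
crop(shot("side",7),"s10",270,150,400,270,5)
```

```text
[-1.346e+02  1.000e-01] [-1.03096262 -4.76703693  6.00710012] [462.18013398  45.66036014  81.6206661 ] 30.982352233509364 [ 0.02  0.29  1.9  -0.    0.95  1.85]
```

View pics/s10.png

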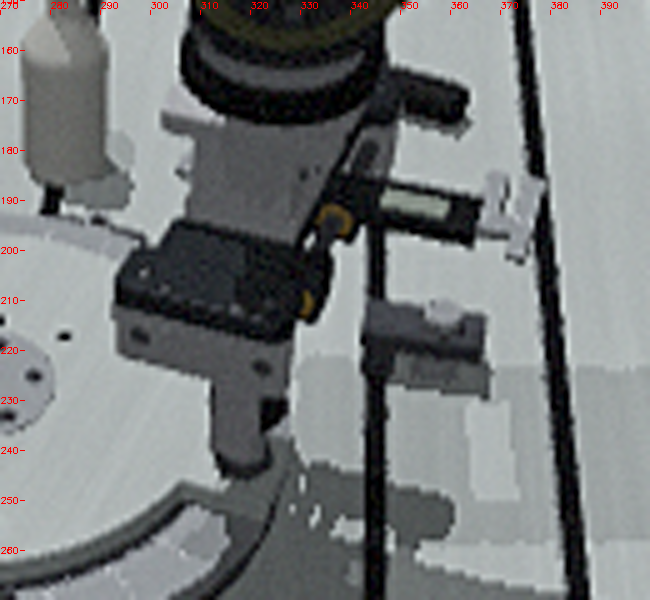

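jog_arm(
  series=[0, 0, 0, 0, 0, 0.003, -1, 0, 0, 0, 0, 0, 0.006, -1, 0, 0, 0, 0, 0, 0.009, -1, 0, 0, 0, 0, 0, 0.012, -1, 0, 0, 0, 0, 0, 0.014, -1, 0, 0, 0, 0, 0, 0.014, -1],
)

```text
clock: 12.0
eef_pos: [461.8, 46.1, 94.9]
eef_rot: [-0.49, 1.571, 2.394]
wrist_force: [3.7, -2.4, -10.2]
finger_gap: 31.1
```

Run:
```python
from fit import *
s=manip.read_state();print((R(p[2]).T@(s["eef_pos"][:2]-p[:2])).round(1),s["wrist_force"],s["eef_pos"],s["finger_gap"],s["joints"].round(2))
crop(shot("side",8),"s11",270,150,400,270,5)
k0=np.array([s["eef_pos"][0],s["eef_pos"][1]])
for d in range(0,64,4):
    a=p[2]+np.pi; t=np.radians(d)
    v=134*(np.array([np.cos(a+t),np.sin(a+t)])-[np.cos(a),np.sin(a)]); print(d,(v/1000).round(4))
```

```text
[-135.1    0.4] [  3.66370988  -2.37436602 -10.21071989] [461.81031196  46.08858732  94.94662924] 31.078541069336755 [0.02 0.27 1.89 0.   0.98 1.85]
0 [0. 0.]
4 [-0.0021 -0.0091]
8 [-0.0035 -0.0184]
12 [-0.0043 -0.0277]
16 [-0.0044 -0.037 ]
20 [-0.0039 -0.0464]
24 [-0.0027 -0.0557]
28 [-0.0009 -0.0648]
32 [ 0.0015 -0.0739]
36 [ 0.0046 -0.0827]
40 [ 0.0083 -0.0913]
44 [ 0.0125 -0.0996]
48 [ 0.0174 -0.1076]
52 [ 0.0228 -0.1153]
56 [ 0.0287 -0.1225]
60 [ 0.0351 -0.1293]
```

View pics/s11.png

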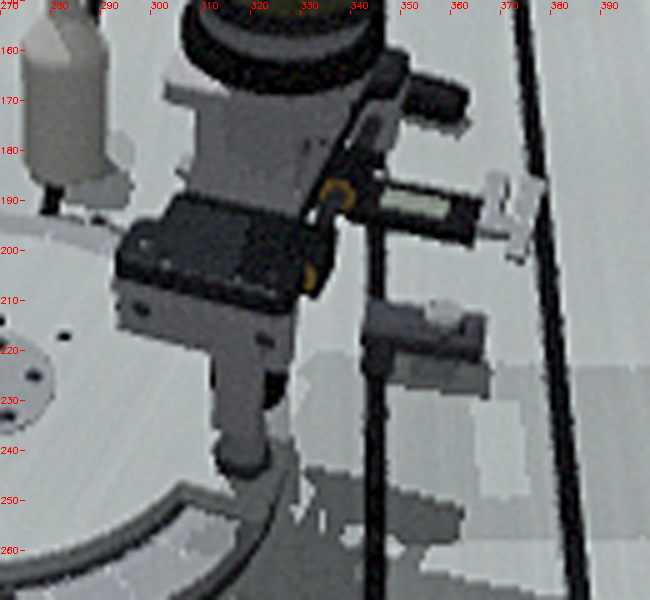

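jog_arm(
  series=[0, 0, 0, -0.0011, -0.0045, 0, -1, 0, 0, 0, -0.0021, -0.0091, 0, -1, 0, 0, 0, -0.0029, -0.0137, 0, -1, 0, 0, 0, -0.0035, -0.0184, 0, -1, 0, 0, 0, -0.0043, -0.0277, 0, -1, 0, 0, 0, -0.0044, -0.037, 0, -1, 0, 0, 0, -0.0042, -0.0417, 0, -1, 0, 0, 0, -0.0039, -0.0464, 0, -1],
)

```text
clock: 13.05
eef_pos: [457.6, -0.7, 94.8]
eef_rot: [0.177, 1.57, 3.06]
wrist_force: [-2.5, 0.8, -9.3]
finger_gap: 31.1
```

Run:
```python
from fit import *
s=manip.read_state();b=R(p[2]).T@(s["eef_pos"][:2]-p[:2]);print(b.round(1),np.degrees(np.arctan2(b[1],b[0])),s["wrist_force"],s["eef_pos"],s["finger_gap"])
crop(shot("side",9),"s12",190,150,340,290,5)
```

```text
[-127.1  -45.9] -160.14232880987188 [-2.54227626  0.79785042 -9.34504567] [457.61856999  -0.70276582  94.75530541] 31.06035463382165
```

View pics/s12.png

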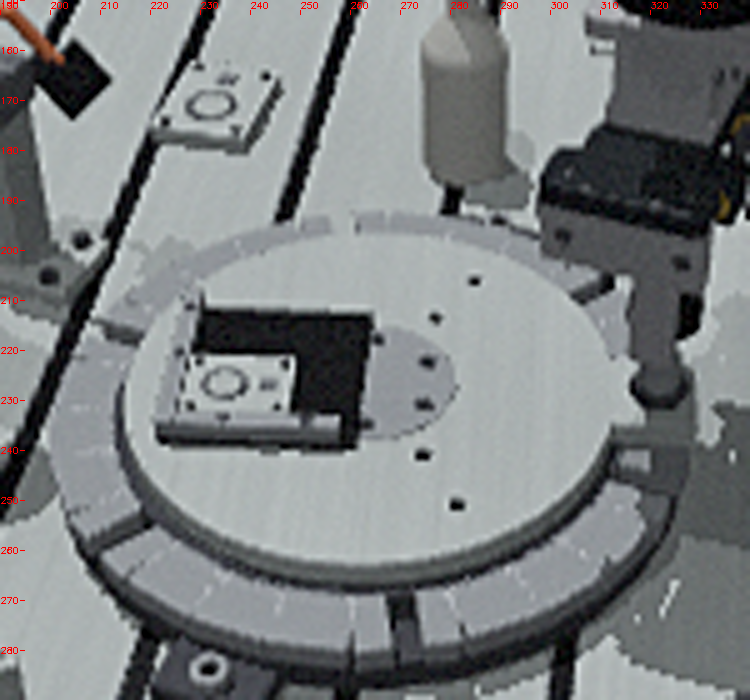

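jog_arm(
  series=[0, 0, 0, 0.0006, -0.0047, 0, -1, 0, 0, 0, 0.0012, -0.0093, 0, -1, 0, 0, 0, 0.003, -0.0184, 0, -1, 0, 0, 0, 0.0054, -0.0275, 0, -1, 0, 0, 0, 0.0085, -0.0363, 0, -1, 0, 0, 0, 0.0122, -0.0449, 0, -1, 0, 0, 0, 0.0164, -0.0532, 0, -1, 0, 0, 0, 0.0188, -0.0573, 0, -1, 0, 0, 0, 0.0213, -0.0612, 0, -1, 0, 0, 0, 0.0239, -0.0651, 0, -1, 0, 0, 0, 0.0239, -0.0651, 0, -1],
)

```text
clock: 14.48
eef_pos: [481.4, -66.5, 94.6]
eef_rot: [0.859, 1.569, -2.541]
wrist_force: [-6.9, -5.3, -9.8]
finger_gap: 31.2
```

Run:
```python
from fit import *
s=manip.read_state();b=R(p[2]).T@(s["eef_pos"][:2]-p[:2]);print(b.round(1),np.degrees(np.arctan2(b[1],b[0])),s["wrist_force"],s["eef_pos"],s["finger_gap"])
crop(shot("side",10),"s13",190,150,340,290,5)
```

```text
[ -87.4 -103.5] -130.17544535247526 [-6.88995275 -5.32156059 -9.75665932] [481.35751138 -66.50661917  94.61292559] 31.152428832958048
```

View pics/s13.png

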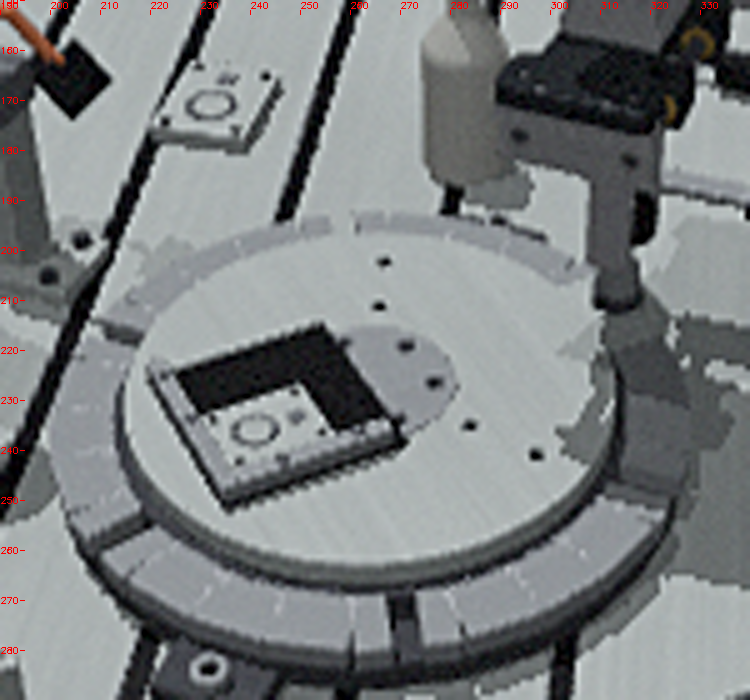

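jog_arm(
  series=[0, 0, 0, 0, 0, -0.002, -1, 0, 0, 0, 0, 0, -0.004, -1, 0, 0, 0, 0, 0, -0.004, -0.19, 0, 0, 0, 0, 0, -0.004, -0.19, 0, 0, 0.18, 0, 0, -0.006, -0.19, 0, 0, 0.36, 0, 0, -0.008, -0.19, 0, 0, 0.54, 0, 0, -0.009, -0.19, 0, 0, 0.72, 0, 0, -0.009, -0.19, 0, 0, 0.87, 0, 0, -0.009, -0.19, 0, 0, 0.87, 0, 0, -0.009, -0.19],
)

```text
clock: 15.78
eef_pos: [482.5, -65.6, 86.5]
eef_rot: [2.337, 1.569, -0.193]
wrist_force: [-0.2, -0.8, 0.4]
finger_gap: 38.1
```

Run:
```python
from fit import *
s=manip.read_state();b=R(p[2]).T@(s["eef_pos"][:2]-p[:2]);print(b.round(1),np.degrees(np.arctan2(b[1],b[0])),s["wrist_force"],s["eef_pos"],s["finger_gap"])
crop(shot("side",11),"s14",190,150,340,290,5)
```

```text
[ -86.5 -102.3] -130.23618897917476 [-0.17098518 -0.75269731  0.35277052] [482.466436   -65.55667937  86.52857382] 38.069037661374296
```

View pics/s14.png

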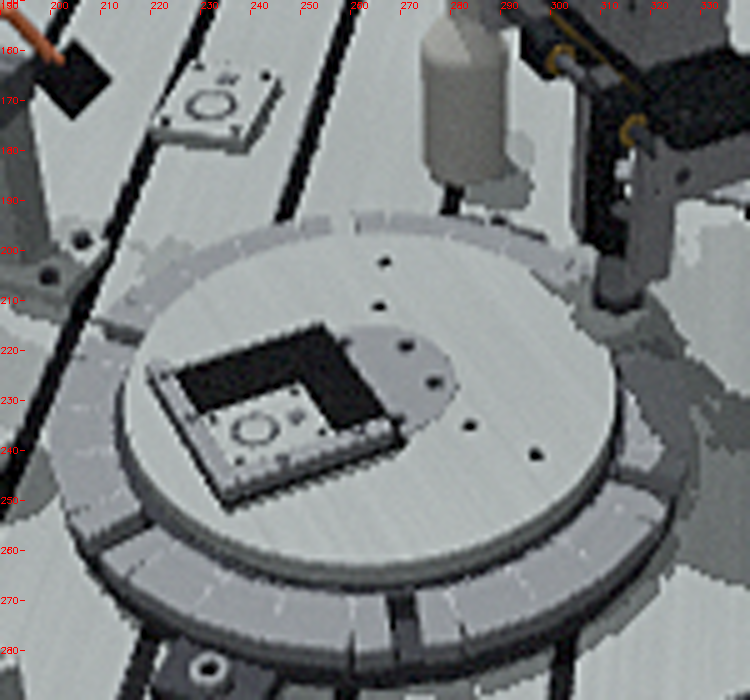

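jog_arm(
  series=[0, 0, 0, 0.0014, -0.0019, 0, -0.19, 0, 0, 0, 0.0028, -0.0037, 0, -0.19, 0, 0, 0, 0.0042, -0.0056, 0, -0.19, 0, 0, 0, 0.0057, -0.0075, 0, -0.19, 0, 0, 0, 0.0072, -0.0092, 0, -0.19, 0, 0, 0, 0.0087, -0.011, 0, -0.19, 0, 0, 0, 0.0102, -0.0127, 0, -0.19, 0, 0, 0, 0.0118, -0.0144, 0, -0.19, 0, 0, 0, 0.0134, -0.0161, 0, -0.19, 0, 0, 0, 0.0134, -0.0161, 0, -0.19],
)

```text
clock: 17.08
eef_pos: [495.3, -81.5, 85.9]
eef_rot: [-1.284, 1.57, 2.469]
wrist_force: [0.3, -0.0, -0.7]
finger_gap: 37.9
```

Run:
```python
from fit import *
s=manip.read_state();b=R(p[2]).T@(s["eef_pos"][:2]-p[:2]);print(b.round(1),np.degrees(np.arctan2(b[1],b[0])),s["wrist_force"],s["eef_pos"],s["finger_gap"])
```

```text
[ -70.  -114.4] -121.47439170431369 [ 0.32307644 -0.04134791 -0.72145032] [495.2814681  -81.53338459  85.89668383] 37.930927706510325
```

jog_arm(
  series=[0, 0, 0, 0.0009, -0.0009, 0, -0.19, 0, 0, 0, 0.0017, -0.0017, 0, -0.19, 0, 0, 0, 0.0025, -0.0025, 0, -0.19, 0, 0, 0, 0.0033, -0.0033, 0, -0.19, 0, 0, 0, 0.0033, -0.0033, 0, -0.19],
)

```text
clock: 17.7
eef_pos: [498.7, -85.0, 86.0]
eef_rot: [2.02, 1.57, -0.51]
wrist_force: [-0.8, -0.8, 0.0]
finger_gap: 38.3
```

jog_arm(
  series=[0, 0, 0, 0.0008, -0.0008, 0, -0.19, 0, 0, 0, 0.0016, -0.0015, 0, -0.19, 0, 0, 0, 0.0016, -0.0015, 0, -0.19],
)

```text
clock: 18.08
eef_pos: [500.2, -86.4, 85.9]
eef_rot: [-0.791, 1.571, 2.963]
wrist_force: [0.9, -0.2, 0.2]
finger_gap: 38.3
```

Run:
```python
from fit import *
s=manip.read_state();b=R(p[2]).T@(s["eef_pos"][:2]-p[:2]);print(b.round(1),np.degrees(np.arctan2(b[1],b[0])),s["wrist_force"],s["eef_pos"],s["finger_gap"])
c=shot("side",12)
crop(c,"s15",190,150,340,290,5)
# predicted corner at +60
for d in (56,58,60,62):
    for b in [(84,38,58),(84,-47,58)]: 
        q=R(np.radians(d))@np.array(b[:2]); print(d,np.round(proj(c,W(p,(*q,58))),1))
```

```text
[ -64.  -117.9] -118.51311894005937 [ 0.88608039 -0.18110002  0.22460801] [500.20170952 -86.41803851  85.9380927 ] 38.29955714306873
56 [239.8 245.9]
56 [221.6 224.1]
58 [241.  246.4]
58 [221.6 225.1]
60 [242.3 246.9]
60 [221.6 226.1]
62 [243.5 247.4]
62 [221.7 227.1]
```

View pics/s15.png

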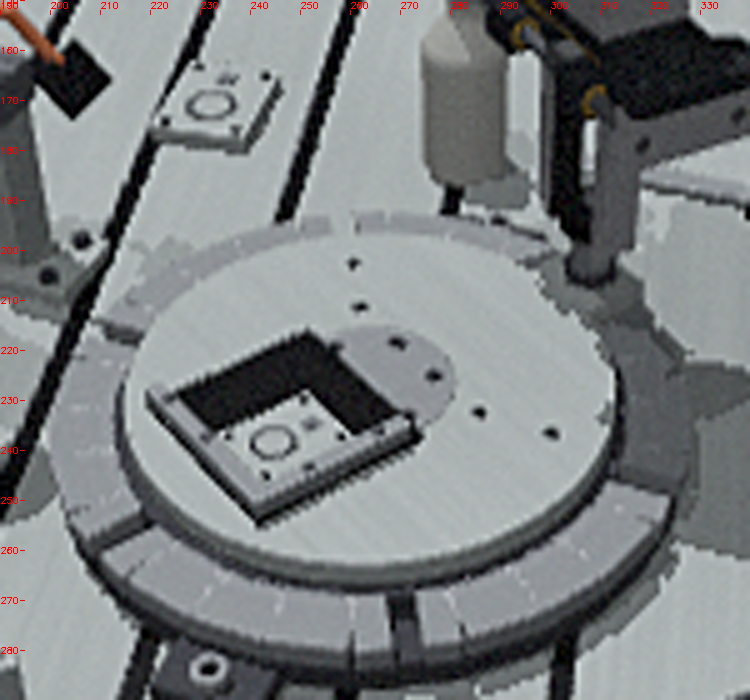

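jog_arm(
  series=[0, 0, 0, 0.0009, -0.0008, 0, -0.19, 0, 0, 0, 0.0009, -0.0008, 0, -0.19],
)

```text
clock: 18.38
eef_pos: [501.1, -87.2, 85.9]
eef_rot: [-1.55, 1.571, 2.203]
wrist_force: [-0.8, 1.2, 0.4]
finger_gap: 37.9
```

jog_arm(
  series=[0, 0, 0, 0.0009, -0.0008, 0, -0.19, 0, 0, 0, 0.0009, -0.0008, 0, -0.19],
)

```text
clock: 18.62
eef_pos: [502.0, -88.0, 85.9]
eef_rot: [2.467, 1.571, -0.063]
wrist_force: [-0.0, -0.1, 0.9]
finger_gap: 38.1
```

jog_arm(
  series=[0, 0, 0, 0.0009, -0.0008, 0, -0.19, 0, 0, 0, 0.0009, -0.0008, 0, -0.19],
)

```text
clock: 18.88
eef_pos: [502.8, -88.7, 85.9]
eef_rot: [-1.392, 1.57, 2.361]
wrist_force: [-1.5, 2.4, 0.5]
finger_gap: 38.2
```

Run:
```python
from fit import *
c=shot("side",13); a=load("side12")
crop(c,"s16",190,150,340,290,5)
d=np.abs(c["color"][190:260,205:290].astype(int)-a["color"][190:260,205:290]).mean(); print(d)
```

```text
5.911596638655462
```

View pics/s16.png

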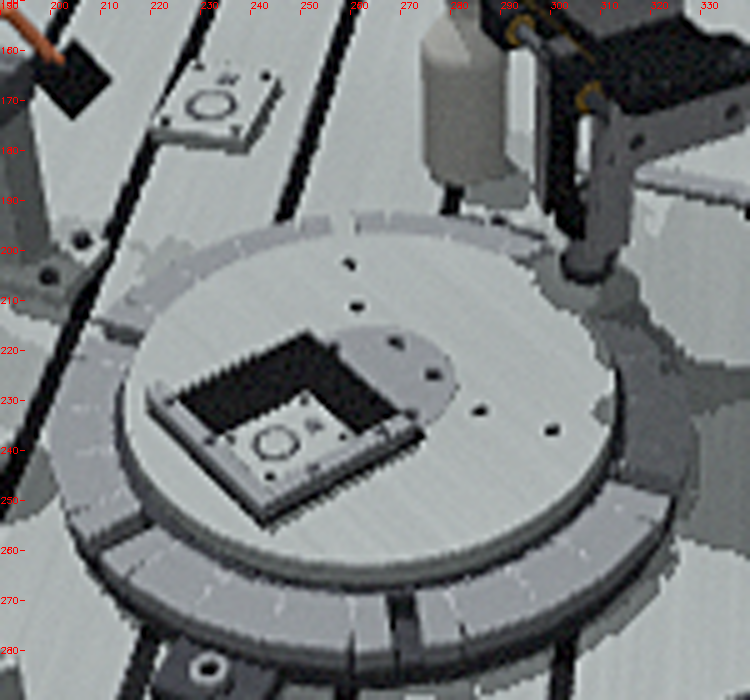

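jog_arm(
  series=[0, 0, 0, 0.0009, -0.0008, 0, -0.19, 0, 0, 0, 0.0009, -0.0008, 0, -0.19],
)

```text
clock: 19.18
eef_pos: [503.4, -89.1, 85.9]
eef_rot: [-1.313, 1.569, 2.44]
wrist_force: [-4.5, 6.2, 4.7]
finger_gap: 38.1
```

jog_arm(
  series=[0, 0, 0, -0.003, 0.003, 0, 0.0, 0, 0, 0, -0.003, 0.003, 0, 0.3, 0, 0, 0, -0.003, 0.003, 0, 0.3, 0, 0, 0, -0.003, 0.003, 0.05, 0.3, 0, 0, 0, -0.003, 0.003, 0.1, 0.3, 0, 0, 0, -0.05, -0.03, 0.12, 0.3, 0, 0, 0, -0.1, -0.06, 0.12, 0.3, 0, 0, 0, -0.12, -0.11, 0.12, 0.3, 0, 0, 0, -0.12, -0.16, 0.12, 0.3, 0, 0, 0, -0.12, -0.2, 0.12, 0.3, 0, 0, 0, -0.12, -0.2, 0.12, 0.3, 0, 0, 0, -0.12, -0.2, 0.12, 0.3],
)

```text
clock: 20.68
eef_pos: [383.7, -289.1, 205.8]
eef_rot: [-1.486, 1.57, 2.267]
wrist_force: [0.5, 0.2, 0.4]
finger_gap: 61.2
```

Run:
```python
from fit import *
c=shot("side",14); t=shot("top",14)
crop(c,"s17",190,150,340,290,5); crop(t,"t17",210,155,340,280,5)
def cloud(c):
    v,u=np.mgrid[:420,:560]; z=c["range_z"]; P=c["pose"]
    q=np.stack([(u-c["cx"])/c["fx"]*z,(v-c["cy"])/c["fy"]*z,z],-1)@P[:3,:3].T+P[:3,3]; q[z==0]=np.nan; return q
for n,cc in(("T",t),("S",c),("T0",T),("S0",S)):
    q=cloud(cc); b=np.dstack([(q[...,:2]-p[:2])@R(p[2]),q[...,2]])
    ang=np.radians(180 if "0" in n else 240); k=134*np.array([np.cos(ang),np.sin(ang)])
    m=(np.hypot(b[...,0]-k[0],b[...,1]-k[1])<25)&(b[...,2]>80)&(b[...,2]<130)
    x=b[m]; print(n,m.sum(),x.mean(0).round(1),"max z pct",np.percentile(x[:,2],[50,90,98]).round(1),"ang",np.degrees(np.arctan2(x[:,1].mean(),x[:,0].mean())))
```

```text
T 114 [ -66.  -117.7   89.6] max z pct [89.6 93.  95.1] ang -119.30461246728333
S 119 [ -66.8 -113.1   88.5] max z pct [89.8 91.7 92.4] ang -120.5661280023006
T0 111 [-133.9   -1.3   90. ] max z pct [90.3 93.7 95.4] ang -179.43078954765883
S0 160 [-134.3    3.8   88.6] max z pct [89.8 92.  92.8] ang 178.3729202065479
```

View pics/s17.png

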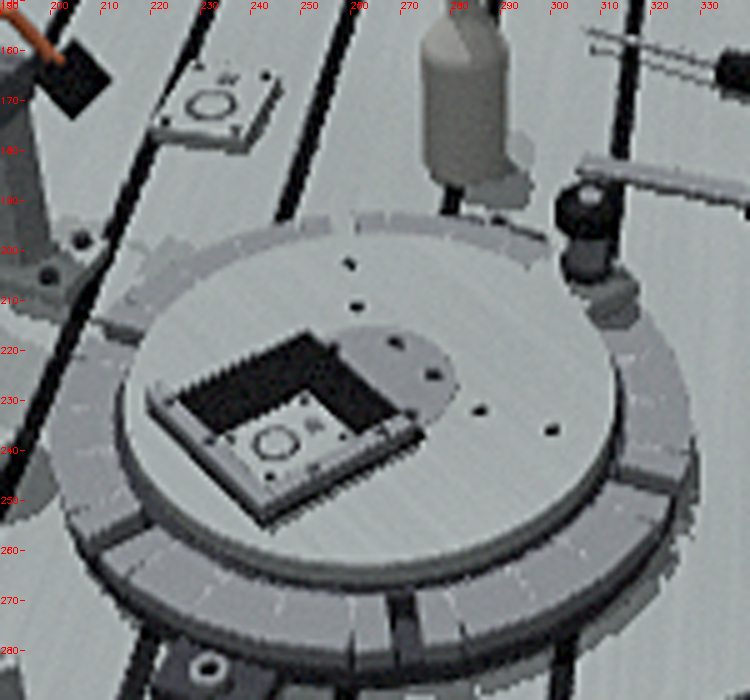

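View pics/t17.png

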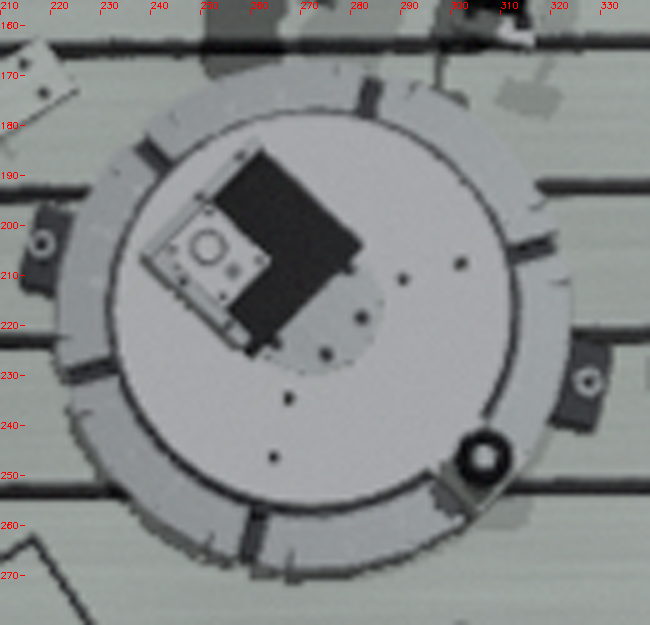

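The knob top is back at its starting height of about 90 mm, so the pin is home. The dial reads about 60°, and the plate is flush against both fences.

```bash
python3 -c "
from cell import manip
s=manip.read_state();print(s['clock'],s['qd'].round(3));print(manip.sign_off())"
```

```text
20.775 [ 0.003 -0.001 -0.002 -0.001 -0.001 -0.003]
the job is handed in; nothing more can be done
None
```

The job is done and was handed in at 20.8 s; sign-off gave no verdict.

**What I did:** I pushed the plate against the x fence with the fingertips, then along it against the y fence. I gripped the knob, lifted it 13 mm and carried it about 50° counter-clockwise towards the camera. There I let the pin down onto the ring and pushed the knob inside loosely open fingers until it locked at about 8 N. Then I opened and moved clear.

**Last checks:**
- **Pin:** the knob's top is at about 90 mm, the same height as at the start, so the pin is fully home.
- **Dial:** the knob's position gives a turn of about 60° (60.1° from the top view, 61.1° from the side view). The two views differ by about 1°, which is measurement noise; the locked pin is the firmer evidence.
- **Plate:** both views show it flat and square against both fences. I judged this by eye after the turn. Before the turn, its clearest corners matched the home position to 1–4 mm, about the limit of the picture's resolution.
- **Robot:** it touches nothing, and no force showed at the wrist.
- **Other things on the bed:** I did not measure them at the end. The ones visible in the last pictures had not visibly moved.

**One disagreement:** the y push travelled about 2.5 mm further than I had worked out before it met resistance. My guess is that the finger backs are slimmer near the tips. The pictures show the plate against that fence.

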